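# Turn the closed fluid can over and stand it on the post

### The job

The closed square can with the black screw cap has to be turned before use: turn it fully upside down, cap straight down, and keep it so for two seconds. Then turn it back upright and set it down gently on the small round top of the raised stand, centred, and leave it standing there; do not push the other things on the table about.

Things in the scene. Friction and masses are not known exactly. Their poses are not given: they have to be found in the camera images.
- can: closed can, loose, about 0.3 kg: plain aluminium body, square section 58 x 58 mm, 100 mm tall, flat sides, paper band; on top a neck and a black screw cap 40 mm in diameter, 106 to 126 mm above the underside. Origin: centre of the underside; z runs from there to the cap, x and y square to the sides. Starts upright on the table, where it can also lie safely on a flat side
- stand: raised stand, fixed: square steel foot plate 100 x 100 x 8 mm, a slim column and a round top 50 mm in diameter with a rubber face, 60 mm above the table. Origin: centre of its underside, z up
- stand_top (a point): centre of the upper face of the stand's round top, 60 mm above the table
- nest: bystander: small blue fixture block with two pins and a rail, 45 x 70 x 30 mm, near the left rear; origin at the centre of its underside
- tin: bystander: low round white lidded tin, 66 mm diameter, 30 mm high, at the table's front edge, near its middle; origin at the centre of its underside
- cup: bystander: open round grey test cup, 92 mm diameter, 68 mm high, at the right rear; origin at the centre of its underside

How it is judged:
By the outcome, as a careful person would: the job done as asked, in the order asked, and still so for the second after the job is handed in, with the robot touching nothing.
It also fails if it takes over 72 s, if anything falls off the work surface, if the arm or the gripper's body presses on something with over 40 N, if the wrist force passes 120 N, or if a joint passes its speed limit or range.

### The arm

A 6-joint arm with a two-finger parallel gripper is mounted at the origin on a cart in front of the work surface, level with it; the furniture and walls round the work are solid. World frame = base frame: x ahead of the robot, y to its left, z up, the work surface at z = 0. Lengths are in mm, angles in rad, forces in N, time in s.
With the tool pointing down it reaches from about 350 to 775 mm from the base axis. Payload 7.3 kg.
Tool frame: the origin (TCP) lies between the finger pads; the fingertips stand 17 mm ahead of it and the grasp point (between the pads) lies 2 mm behind it; z points along the fingers, y is the line along which they close (so a half turn about z gives the same grasp; the last joint's range is limited). The gripper opens to 92 mm and grips with 3 to 60 N. Pads are 19 mm wide; open, the fingers measure 130 mm over their backs; the gripper's body (75 mm by 190 mm) begins 47 mm behind the grasp point.
Start: joints at [-1.317, 0.342, 1.524, -0, 1.275, -0.146], TCP at [204.371, -483.607, 243.741] pointing down, gripper open.
Joint ranges: [-2.53, 2.53], [-0.77, 2.02], [0.04, 2.7], [-1, 4.14], [0.28, 2.66], [-3.11, 3.11]. Speed limits (rad/s): [2.57, 2.57, 3.14, 3.14, 3.14, 3.14].

### API

Orientations are given as a unit quaternion [x, y, z, w].
In Python, from bench import bot, optics, models gives the robot as it stands.
- The arm moves only by the tool play_rows, never from a script. Its arguments are lists of equal length, an entry for each row: "travel": the shift along the tool's x, y, z normalised to -1 to 1, where 1 is 0.1 m, a list of three; "rot": the turn, a rotation vector about the tool's x, y, z normalised to -1 to 1, where 1 is 45 degrees, a list of three; "grip": the closure, from 0 (fully open) to 1 (shut). A call has 1 to 8 rows; each row is the pose to reach, as a shift and turn from the pose commanded when the call began, along the tool's axes at that moment; what a row does not reach only later rows make up. A row lasts 1/8 s, in which the tool goes at most 62.5 mm and 10.7 degrees, less where a joint would pass 70% of its speed; a pose out of reach is approached as far as the arm can. A call with a number of a shift or a turn outside -1 to 1 is refused whole. A call with a gripper value outside its range is refused whole. The fingers move at their own pace and stop on an object; the grip force is fixed at half the most. Time passes only in rows, so rows that repeat a pose let the fingers close. It gives the time, the measured TCP pose, the force, the opening and the grip force at its end, in the units of the state.
- bot.read_state(): the state, without advancing time (a new reading comes with each control period).
- optics.camera(name): name is "side" or "top" or "wrist"; returns the picture (480x640x3 uint8, red, green, blue); there is no depth.
- optics.camera_params(name): a dict with "fx", "fy", "cx", "cy" (pixels), "view" (4x4, takes a point from world to camera coordinates); the wrist camera has in their place "mount" (4x4, takes a point from camera to tool coordinates, whose origin is the TCP and whose axes are the flange's). Camera axes: x right, y down, z forward; pixel columns grow to the right and rows downward; lengths in mm; the calibration is good to about 2 mm. A picture is of the moment at which its call begins: read the wrist's pose just before it. camera_params takes no time and is no camera call.
- bot.job_done(): hands the job in; it is judged then, once.
Trained networks look in the newest picture that a camera, given by its name, has taken for a name from the list of things; names that differ only in an ending like _2 or _b are one class to them, and where a whole thing is asked for, a point or a joint stands for the part that bears it (a point fixed in the world has none). Each returns a list of dicts, best first, with "conf" (0 to 1); they miss things now and then, are a little off and sometimes report something else, mostly with a low value. They report only what shows in the picture. A call takes as long as a camera call.
- models.regions_of(target, camera): "region" (480x640 bool, what is visible of it) and "extent" ([left, top, right, bottom] in pixels, round what is visible of it).
The state is a dict: "t": time; "joint_positions": joint angles; "qd": joint speeds; "joint_torque": joint torques, N m; "tcp_pos": TCP position; "eef_rot": TCP orientation; "contact_force": force on the tool from outside, world axes, zero at the start; "moment": the same for the moment, N m; "gripper_width": finger opening in mm; "gripper_force": force on a finger pad.
Only numpy, scipy, OpenCV 4.12 (cv2) and the standard library are available. Lean on these libraries where they do the work, as an engineer would, in place of code of your own. Each camera call takes 0.05 s, during which the arm holds its last target. There are 200 camera calls.

## Working session

There is one attempt and no reset: what is moved stays moved. The work goes in short steps, Python scripts to look and compute and a tool call to move; the robot and the scene stay as the last step left them, time stands still between calls to the robot, and variables do not carry over. Pictures are saved under pics/ and viewed, at most 10 in all, crops included, and the job is handed in when it is done.

Besides the shell and the picture viewer there is one more tool, called as a command line: name --argument value ..., lists and objects as JSON in quotes. play_rows: Moves the arm, as the interface text tells. Its arguments: {"type":"object","properties":{"travel":{"type":"array"},"rot":{"type":"array"},"grip":{"type":"array"}},"required":["travel","rot","grip"]}

```bash
ls; mkdir -p pics; python3 - <<'E'
from bench import bot, optics, models
import cv2, numpy as np
s=bot.read_state(); print({k:np.round(v,3).tolist() for k,v in s.items()})
for c in ["top","side"]:
    im=optics.camera(c); cv2.imwrite(f"pics/{c}1.png",im[:,:,::-1])
    p=optics.camera_params(c); print(c,p)
    for n in ["can","stand","nest","tin","cup"]:
        for r in models.regions_of(n,c)[:2]:
            ys,xs=np.nonzero(r["region"]); print(n,round(r["conf"],2),r["extent"],xs.mean().round(1),ys.mean().round(1))
print(optics.camera_params("wrist"))
E
```

```text
pics
{'t': 0.0, 'joint_positions': [-1.317, 0.343, 1.525, 0.0, 1.275, -0.146], 'qd': [-0.001, 0.001, -0.0, 0.0, -0.001, -0.002], 'joint_torque': [-0.002, -43.126, -24.422, 0.072, 0.056, -0.0], 'tcp_pos': [204.258, -483.22, 243.035], 'eef_rot': [0.98, 0.199, -0.0, -0.001], 'contact_force': [-0.287, -0.643, 0.274], 'moment': [-0.028, -0.021, -0.035], 'gripper_force': 0.0, 'gripper_width': 91.771}
top {'fx': 444.66364866210426, 'fy': 444.66364866210426, 'cx': 323.424670007793, 'cy': 240.56331901239685, 'view': array([[-1.44400048e-02, -9.99534072e-01, -2.68909814e-02,
         1.03805450e+01],
       [-9.92061693e-01,  1.76816176e-02, -1.24502842e-01,
         5.80963861e+02],
       [ 1.24920309e-01,  2.48796909e-02, -9.91854786e-01,
         8.73072329e+02],
       [ 0.00000000e+00,  0.00000000e+00,  0.00000000e+00,
         1.00000000e+00]])}
can 0.87 [243.5, 257.3, 283.9, 288.4] 263.5 273.6
stand 0.61 [413.1, 245.5, 466.6, 295.8] 438.6 270.4
nest 0.88 [179.9, 222.1, 220.7, 249.6] 200.7 236.0
tin 0.6 [356.8, 297.1, 389.4, 328.8] 373.0 311.9
cup 0.96 [433.6, 147.3, 483.2, 197.3] 458.1
[... 469 characters left out ...]
1 [303.5, 279.0, 336.8, 331.6] 321.4 306.1
stand 0.89 [350.5, 183.2, 400.2, 226.3] 375.4 202.8
nest 0.56 [248.6, 340.6, 273.3, 363.9] 259.6 351.4
tin 0.76 [376.2, 237.5, 403.7, 265.9] 387.7 252.7
cup 0.63 [299.3, 140.3, 332.9, 186.0] 312.7 162.1
{'fx': 408.79575891144214, 'fy': 408.79575891144214, 'cx': 320.68432494786487, 'cy': 235.5580115118505, 'mount': array([[-1.81923950e-04, -9.50808874e-01, -3.09778068e-01,
         8.45100846e+01],
       [ 9.99999982e-01, -1.57019594e-04, -1.05328060e-04,
         8.97004904e-01],
       [ 5.15056272e-05, -3.09778081e-01,  9.50808886e-01,
        -1.41199572e+02],
       [ 0.00000000e+00,  0.00000000e+00,  0.00000000e+00,
         1.00000000e+00]])}
```

View pics/top1.png

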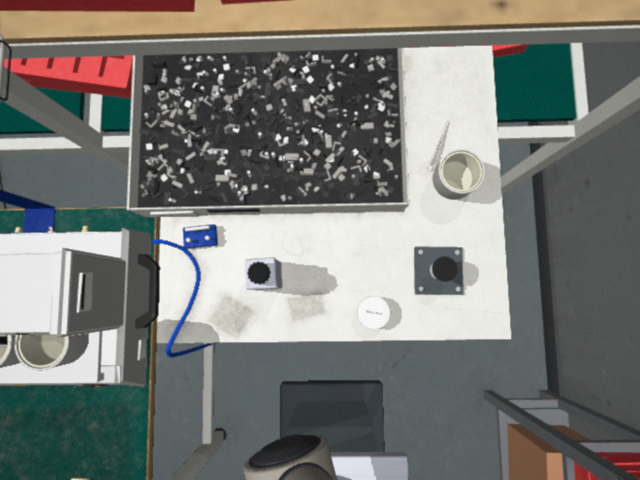

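View pics/side1.png

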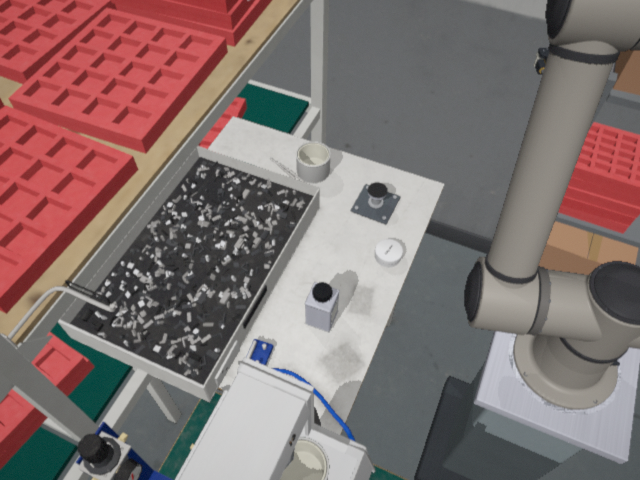

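The top view shows the can's cap at about (259,272), the stand's round top at (444,268), the tin at (374,312), the cup at (460,173) and the nest at (200,236). The side view agrees with this, with the can at (321,306) and the stand at (376,200). Next I'll fit the poses from the masks.

```bash
cat > h.py <<'E'
import numpy as np, cv2
from bench import bot, optics, models
from scipy.optimize import minimize
from scipy.spatial.transform import Rotation as R
def proj(p,V,X):
    c=(V[:3,:3]@np.asarray(X).T).T+V[:3,3]
    return np.c_[p["fx"]*c[:,0]/c[:,2]+p["cx"],p["fy"]*c[:,1]/c[:,2]+p["cy"]]
def circ(r,z,n=24):
    a=np.arange(n)*2*np.pi/n; return np.c_[r*np.cos(a),r*np.sin(a),0*a+z]
def box(a,b,z0,z1): return np.array([[i*a/2,j*b/2,z] for i in(-1,1) for j in(-1,1) for z in(z0,z1)])
PARTS={"can":[box(58,58,0,100),np.r_[circ(20,106),circ(20,126)],np.r_[circ(16,98),circ(16,107)]],
"stand":[box(100,100,0,8),np.r_[circ(25,60),circ(25,54)],np.r_[circ(9,8),circ(9,55)]],
"nest":[box(45,70,0,30)],"tin":[np.r_[circ(33,0),circ(33,30)]],"cup":[np.r_[circ(46,0),circ(46,68)]]}
def mask(name,p,V,x,y,yaw,S=4):
    m=np.zeros((480*S,640*S),np.uint8); c,s=np.cos(yaw),np.sin(yaw)
    for P in PARTS[name]:
        X=P@np.array([[c,s,0],[-s,c,0],[0,0,1]])+[x,y,0]
        cv2.fillConvexPoly(m,cv2.convexHull(np.round((proj(p,V,X)+.5)*S).astype(np.int32)),1)
    return cv2.resize(m.astype(np.float32),(640,480),interpolation=cv2.INTER_AREA)
def ray(p,V,uv,z):
    d=V[:3,:3].T@np.array([(uv[0]-p["cx"])/p["fx"],(uv[1]-p["cy"])/p["fy"],1]); o=-V[:3,:3].T@V[:3,3]
    return o+d*(z-o[2])/d[2]
def fit(name,obs,x0):
    def cost(q):
        e=0
        for p,V,r in obs:
            m=mask(name,p,V,*q[:2],q[2] if len(q)>2 else 0); e+=1-np.minimum(m,r).sum()/np.maximum(m,r).sum()
        return e
    return min((minimize(cost,[*x0[:2],*y],method="Nelder-Mead",options=dict(initial_simplex=np.array([x0]*(len(x0)+1))[:,:2+len(y)][:3+len(y)]*0+np.array([*x0[:2],*y])+np.r_[[np.zeros(2+len(y))],np.diag([12,12,.3][:2+len(y)])])) for y in ([[-.4],[0],[.4]] if len(x0)>2 else [[]])),key=lambda o:o.fun)
E
python3 - <<'E'
from h import *
for c in ["top","side"]: optics.camera(c)
for n,z in [("can",60),("stand",15),("nest",15),("tin",15),("cup",34)]:
    obs=[]
    for c in ["top","side"]:
        p=optics.camera_params(c); r=models.regions_of(n,c)
        if r: obs.append((p,p["view"],r[0]["region"].astype(np.float32))); ys,xs=np.nonzero(r[0]["region"]); print(n,c,ray(p,p["view"],(xs.mean(),ys.mean()),z).round(0)) 
    p,V,r=obs[0]; ys,xs=np.nonzero(r); x0=ray(p,V,(xs.mean(),ys.mean()),z)
    x0=np.array(x0 if n in("can","stand","nest") else x0[:2]); o=fit(n,obs,x0); print(n,o.x.round(3),round(o.fun,3))
    for ob in obs: o=fit(n,[ob],x0); print("  single",o.x.round(3),round(o.fun,3))
p=optics.camera_params("top")
for uv in [(160,208),(407,208),(407,100),(510,340),(210,342),(155,230),(155,350)]: print(uv,ray(p,p["view"],uv,0).round(0))
E
```

```text
can top [515. 120.  60.]
can [5.14226e+02 1.19820e+02 5.10000e-02] 0.043
  single [5.14226e+02 1.19820e+02 5.10000e-02] 0.043
stand top [ 517. -234.   15.]
stand side [ 519. -230.   15.]
stand [ 5.19089e+02 -2.36145e+02 -1.90000e-02] 0.1
  single [ 5.18342e+02 -2.36179e+02 -2.20000e-02] 0.027
  single [ 5.21361e+02 -2.36527e+02 -2.30000e-02] 0.048
nest top [598. 262.  15.]
nest side [600. 255.  15.]
nest [5.98296e+02 2.60187e+02 6.50000e-02] 0.613
  single [5.97515e+02 2.63490e+02 7.40000e-02] 0.111
  single [6.03955e+02 2.45002e+02 3.41000e-01] 0.478
tin top [435. -98.  15.]
tin side [437. -97.  15.]
tin [435.766 -97.267] 0.137
  single [435.234 -97.687] 0.048
  single [437.2   -96.786] 0.078
cup top [ 715. -280.   34.]
cup side [ 715. -278.   34.]
cup [ 714.616 -277.778] 0.085
  single [ 714.097 -277.801] 0.036
  single [ 714.801 -277.252] 0.044
(160, 208) [663. 356.   0.]
(407, 208) [ 653. -178.    0.]
(407, 100) [ 895. -187.    0.]
(510, 340) [ 374. -377.    0.]
(210, 342) [377. 241.   0.]
(155, 230) [615. 365.   0.]
(155, 350) [362. 356.   0.]
```

play_rows --travel '[[0,0,0],[0,0,0],[0,0,-1],[0,0,-1]]' --rot '[[0,0.5,0],[0,0.5,0],[0,0.8,0],[0,0.8,0]]' --grip '[0,0,0,0]'

```text
t: 1.7
tcp_pos: [202.9, -484.6, 345.3]
eef_rot: [0.932, 0.188, 0.305, -0.061]
contact_force: [0.2, -0.3, 0.2]
gripper_width: 91.8
gripper_force: 0.0
```

```bash
python3 - <<'E'
from h import *
s=bot.read_state(); print({k:np.round(s[k],4).tolist() for k in("t","joint_positions","tcp_pos","eef_rot")})
E
```

```text
{'t': 1.7, 'joint_positions': [-1.6388, 0.368, 1.3643, 0.5616, 1.7024, -0.4744], 'tcp_pos': [202.9118, -484.5597, 345.2685], 'eef_rot': [0.9318, 0.1878, 0.3046, -0.061]}
```

```bash
cat > kin.py <<'E'
import numpy as np
from scipy.spatial.transform import Rotation as R
from scipy.optimize import least_squares
def fk(q,P):
    h,off,L1,L2,L3,e,o5=P
    Rz=lambda a:R.from_rotvec([0,0,a]); Ry=lambda a:R.from_rotvec([0,a,0])
    A=Rz(q[0]); p=A.apply([0,off,h]); pts=[p]
    A=A*Ry(q[1]); p=p+A.apply([0,0,L1]); pts.append(p)
    A=A*Ry(q[2]); p=p+A.apply([e,0,L2]); pts.append(p)
    A=A*Rz(q[3])*Ry(q[4]); p=p+A.apply([0,o5,0]); A=A*Rz(q[5]+np.pi/2); p=p+A.apply([0,0,L3])
    return p,A,pts
E
cat > fit.py <<'E'
from kin import *
D=[([-1.317,0.342,1.524,0,1.275,-0.146],[204.371,-483.607,243.741],None),
([-1.6388,.368,1.3643,.5616,1.7024,-.4744],[202.9118,-484.5597,345.2685],[.9318,.1878,.3046,-.061])]
for q,t,o in D:
    if o: print((fk(q,[0]*7)[1].inv()*R.from_quat(o)).as_rotvec())
x0=[180,76,420,400,300,0,0]
for free in [[0,1,2,3,4],[0,2,3,4,6],[0,1,2,3,4,6]]:
    def P(x): p=np.array(x0,float); p[[1,6]]=0; p[free]=x; return p
    f=lambda x:np.concatenate([fk(q,P(x))[0]-t for q,t,o in D])
    s=least_squares(f,np.array(x0)[free]); print(free,P(s.x).round(1),s.fun.round(1))
E
python3 fit.py
```

```text
[ 9.73825251e-05  1.09453224e-04 -5.07996841e-05]
[0, 1, 2, 3, 4] [163.3  77.5 514.2 365.4 297.1   0.    0. ] [ 1.7 -2.4  0.7 -0.9  2.7 -0.7]
[0, 2, 3, 4, 6] [-619.5    0.  1289.7   88.6  326.5    0.    75.4] [-1.5  1.6 -0.5  0.6 -1.9  0.5]
[0, 1, 2, 3, 4, 6] [-288.3   32.8  961.3  205.7  313.8    0.    43.6] [-0.  0. -0.  0. -0. -0.]
```

```bash
cat > plan.py <<'E'
from kin import *
import sys, json
def tgt_R(yaw,tilt=0,roll=0):
    # tool z along +y rotated by yaw, tilted down by tilt, x up; roll about tool z
    z=np.array([-np.sin(yaw)*np.cos(tilt),np.cos(yaw)*np.cos(tilt),-np.sin(tilt)])
    y=np.array([np.cos(yaw),np.sin(yaw),0]); x=np.cross(y,z)
    return R.from_matrix(np.c_[x,y,z])*R.from_rotvec([0,0,roll])
def calls(p,A,pt,At,n=None):
    p=np.array(p,float);pt=np.array(pt,float); rv=(A.inv()*At).as_rotvec()
    if n is None: n=max(1,int(np.ceil(max(np.abs(pt-p).max()/95,np.degrees(np.linalg.norm(rv))/44))))
    for i in range(n):
        d=(A.inv().apply((pt-p)/n)/100).round(3); r=(rv/n/np.radians(45)).round(3)
        rows=max(np.ceil(np.linalg.norm(d)*100/62.5),np.ceil(np.linalg.norm(r)*45/10.7))
        print("travel",d.tolist(),"rot",r.tolist(),"minrows",int(rows))
        p=p+A.apply(d*100); A=A*R.from_rotvec(r*np.radians(45))
    return p,A
E
python3 - <<'E'
from plan import *
from bench import bot
s=bot.read_state(); p,A=s["tcp_pos"],R.from_quat(s["eef_rot"])
p,A=calls(p,A,[330,-300,400],tgt_R(.05)); print(p)
E
```

```text
travel [0.923, -0.605, 0.336] rot [0.718, 0.52, -0.364] minrows 5
travel [0.377, 0.002, 0.436] rot [0.718, 0.52, -0.364] minrows 5
[ 298.17937579 -346.1120219   386.3288499 ]
```

play_rows --travel '[[0.92,-0.6,0.34],[0.92,-0.6,0.34],[0.92,-0.6,0.34],[0.92,-0.6,0.34],[0.92,-0.6,0.34],[0.92,-0.6,0.34]]' --rot '[[0.72,0.52,-0.36],[0.72,0.52,-0.36],[0.72,0.52,-0.36],[0.72,0.52,-0.36],[0.72,0.52,-0.36],[0.72,0.52,-0.36]]' --grip '[0,0,0,0,0,0]'

```text
t: 2.45
tcp_pos: [268.0, -391.6, 370.5]
eef_rot: [0.765, 0.375, 0.423, -0.309]
contact_force: [-0.3, 1.1, 0.4]
gripper_width: 91.9
gripper_force: 0.0
```

```bash
sed -i 's|(pt-p)/n)/100|(pt-p)/(n-i))/100|' plan.py; python3 - <<'E'
from plan import *
from bench import bot
s=bot.read_state(); p,A=s["tcp_pos"],R.from_quat(s["eef_rot"]); print({k:np.round(s[k],4).tolist() for k in("t","joint_positions","tcp_pos","eef_rot")})
p,A=calls(p,A,[400,-250,400],tgt_R(.05)); print(p)
E
```

```text
{'t': 2.45, 'joint_positions': [-1.4661, 0.5946, 1.2179, 0.6781, 2.2307, -0.6455], 'tcp_pos': [268.0058, -391.5972, 370.5214], 'eef_rot': [0.7645, 0.3752, 0.4233, -0.3091]}
travel [0.588, 0.155, 0.767] rot [0.359, 0.261, -0.186] minrows 3
travel [0.383, 0.448, 0.782] rot [0.359, 0.261, -0.186] minrows 3
[ 399.99229625 -249.99838197  399.99762567]
```

play_rows --travel '[[0.59,0.16,0.77],[0.59,0.16,0.77],[0.59,0.16,0.77],[0.59,0.16,0.77]]' --rot '[[0.36,0.26,-0.19],[0.36,0.26,-0.19],[0.36,0.26,-0.19],[0.36,0.26,-0.19]]' --grip '[0,0,0,0]'

```text
t: 2.95
tcp_pos: [334.0, -320.5, 386.3]
eef_rot: [0.637, 0.454, 0.463, -0.417]
contact_force: [-0.1, 0.0, 0.6]
gripper_width: 91.4
gripper_force: 0.0
```

play_rows --travel '[[0.38,0.45,0.78],[0.38,0.45,0.78],[0.38,0.45,0.78],[0.38,0.45,0.78]]' --rot '[[0.36,0.26,-0.19],[0.36,0.26,-0.19],[0.36,0.26,-0.19],[0.36,0.26,-0.19]]' --grip '[0,0,0,0]'

```text
t: 3.45
tcp_pos: [399.4, -250.6, 400.7]
eef_rot: [0.486, 0.515, 0.487, -0.511]
contact_force: [1.8, -1.2, -0.2]
gripper_width: 92.1
gripper_force: 0.0
```

```bash
cat >> fit.py <<'E'
E
python3 - <<'E'
from bench import bot
import numpy as np
s=bot.read_state(); print({k:np.round(s[k],4).tolist() for k in("t","joint_positions","tcp_pos","eef_rot")})
t=open('fit.py').read()
t=t.replace("\n([-1.6388","\n([-1.4661,.5946,1.2179,.6781,2.2307,-.6455],[268.0058,-391.5972,370.5214],[.7645,.3752,.4233,-.3091]),\n(%s,%s,%s),\n([-1.6388"%tuple(np.round(s[k],4).tolist() for k in("joint_positions","tcp_pos","eef_rot")))
t=t.replace("[0,1,2,3,4,6]]","[0,1,2,3,4,6],[0,1,2,3,4,5],[0,1,2,3,4,5,6]]")
open('fit.py','w').write(t)
E
python3 fit.py
```

```text
{'t': 3.45, 'joint_positions': [-1.036, 0.7675, 1.1876, 0.9442, 2.5325, -0.7275], 'tcp_pos': [399.4111, -250.5887, 400.6782], 'eef_rot': [0.4858, 0.5154, 0.4874, -0.5106]}
[6.42911005e-05 1.22303349e-04 4.29564108e-05]
[-0.00012689  0.00015675 -0.00011139]
[ 9.73825251e-05  1.09453224e-04 -5.07996841e-05]
[0, 1, 2, 3, 4] [199.   78.3 478.2 378.4 296.1   0.    0. ] [ 2.6 -2.6 -0.4 -0.8  1.9  0.6  0.3 -1.4 -0.4 -0.6  2.5  0.1]
[0, 2, 3, 4, 6] [110.7   0.  547.4 345.7 320.1   0.   72.2] [ -5.3   3.7 -38.1 -10.9   0.9  10.5 -11.7 -29.8  27.4  -4.6  10.3   0.1]
[0, 1, 2, 3, 4, 6] [199.1  79.  479.  378.3 296.4   0.   -1.1] [ 2.3 -2.9  0.1 -0.8  2.   0.5  0.4 -1.1 -0.7 -0.6  2.5  0.1]
[0, 1, 2, 3, 4, 5] [223.1  76.4 506.9 379.5 301.2  47.4   0. ] [-0.  -0.   0.1  0.   0.  -0.   0.   0.  -0.  -0.   0.  -0. ]
[0, 1, 2, 3, 4, 5, 6] [2.231e+02 7.630e+01 5.069e+02 3.795e+02 3.011e+02 4.750e+01 1.000e-01] [ 0. -0.  0.  0. -0. -0. -0. -0.  0. -0.  0.  0.]
```

```bash
cat >> kin.py <<'E'
PK=[223.1,76.4,506.9,379.5,301.2,47.4,0]
LO=np.array([-2.53,-.77,.04,-1,.28,-3.11]);HI=np.array([2.53,2.02,2.7,4.14,2.66,3.11])
def ik(pt,At,q0):
    f=lambda q:np.r_[(fk(q,PK)[0]-pt)/300,(At.inv()*fk(q,PK)[1]).as_rotvec()]
    s=least_squares(f,np.clip(q0,LO+.01,HI-.01),bounds=(LO,HI)); return s.x,s.cost**.5
E
python3 - <<'E'
from plan import *
q=[-1.036,.7675,1.1876,.9442,2.5325,-.7275]
def show(l,pt,A,q):
    x,c=ik(np.array(pt,float),A,q); print(l,x.round(2),"ERR%.3f"%c if c>1e-3 else "","wrist",fk(x,PK)[2][2].round(0)); return x
for t in (15,25):
    t=np.radians(t); print("tilt",t)
    q1=show("pre",[480,-20,250],tgt_R(.05,t),q)
    q2=show("grasp",[514,120,66],tgt_R(.05,t),q1)
    q3=show("lift",[514,60,300],tgt_R(.05,t),q2)
    for sg in (1,-1):
        for yaw in (.05,-.5,-1):
            qq=q3
            for k in np.linspace(0,1,7): 
                # rotate about horizontal axis (direction of tool heading) by roll; yaw as well
                W=R.from_rotvec(np.array([-np.sin(yaw),np.cos(yaw),0])*sg*np.pi*k)*tgt_R(yaw,t)
                qq,c=ik(np.array([500,20,330.]),W,qq)
                if c>1e-3: print("fail",sg,yaw,k,c,qq.round(2));break
            else: print("inv ok",sg,yaw,qq.round(2))
    q4=show("stand",[519,-236,126+5],tgt_R(.05,t),q3)
    for yaw in(-.5,-1): show("stand yaw%g"%yaw,[519,-236,131],tgt_R(yaw,t),q4)
E
```

```text
tilt 0.2617993877991494
pre [-0.69  0.69  1.59  0.85  1.9  -0.94]  wrist [ 495. -311.  328.]
grasp [-0.45  0.98  1.69  1.01  1.55 -1.17]  wrist [ 529. -171.  144.]
lift [-0.54  0.61  1.58  0.99  1.86 -0.79]  wrist [ 529. -231.  378.]
inv ok 1 0.05 [-0.62  0.81  1.63  1.21  2.19  2.25]
inv ok 1 -0.5 [-0.76  0.67  2.06  1.44  1.91  1.99]
inv ok 1 -1 [-0.76  0.63  2.44  1.83  1.81  1.65]
fail -1 0.05 0.8333333333333333 0.21729245923822615 [-0.63  0.72  1.55  1.31  2.13 -3.11]
fail -1 -0.5 0.6666666666666666 0.06024895082010266 [-0.8   0.47  2.18  1.53  1.69 -3.11]
fail -1 -1 0.6666666666666666 0.1426251058508394 [-0.74  0.18  2.46  1.97  1.36 -3.11]
stand [-0.88  1.1   1.04  0.74  2.11 -0.94]  wrist [ 534. -527.  209.]
stand yaw-0.5 [-1.04  0.93  1.51  0.99  1.7  -0.97]  wrist [ 380. -491.  209.]
stand yaw-1 [-1.12  0.8   1.93  1.35  1.38 -1.15]  wrist [ 274. -393.  209.]
tilt 0.4363323129985824
pre [-0.67  0.61  1.59  0.78  1.81 -0.89]  wrist [ 494. -293.  377.]
grasp [-0.42  0.88  1.72  0.96  1.41 -1.1 ]  wrist [ 528. -153.  193.]
lift [-0.52  0.54  1.56  0.9   1.78 -0.73]  wrist [ 528. -213.  427.]
inv ok 1 0.05 [-0.59  0.89  1.66  1.29  2.28  2.21]
inv ok 1 -0.5 [-0.72  0.79  2.06  1.5   2.05  1.89]
inv ok 1 -1 [-0.7   0.79  2.41  1.84  2.03  1.5 ]
fail -1 0.05 0.8333333333333333 0.24418149974239517 [-0.64  0.75  1.63  1.43  2.14 -3.11]
fail -1 -0.5 0.6666666666666666 0.11144887729637229 [-0.8   0.44  2.27  1.67  1.67 -3.11]
fail -1 -1 0.6666666666666666 0.19883400132460088 [-0.68  0.13  2.52  2.17  1.31 -3.11]
stand [-0.87  1.01  1.09  0.65  1.99 -0.96]  wrist [ 533. -509.  258.]
stand yaw-0.5 [-1.01  0.84  1.53  0.91  1.58 -0.91]  wrist [ 388. -476.  258.]
stand yaw-1 [-1.08  0.7   1.92  1.27  1.24 -1.02]  wrist [ 289. -383.  258.]
```

```bash
python3 - <<'E'
from plan import *
from bench import bot
s=bot.read_state(); p,A=s["tcp_pos"],R.from_quat(s["eef_rot"])
p,A=calls(p,A,[480,-120,300],tgt_R(.05,.3)); print(p)
p,A=calls(p,A,[521,-11,107],tgt_R(.05,.3)); print(p)
E
```

```text
travel [-0.504, 0.434, 0.632] rot [-0.001, -0.189, 0.004] minrows 2
travel [-0.403, 0.434, 0.701] rot [-0.001, -0.189, 0.004] minrows 2
[ 479.95237571 -119.96902984  300.02620752]
travel [-0.509, 0.155, 0.53] rot [-0.0, 0.0, 0.0] minrows 2
travel [-0.51, 0.155, 0.53] rot [-0.0, 0.0, 0.0] minrows 2
travel [-0.509, 0.154, 0.531] rot [-0.0, 0.0, 0.0] minrows 2
[520.96368442 -10.98739705 107.0114768 ]
```

play_rows --travel '[[-0.5,0.43,0.63],[-0.5,0.43,0.63],[-0.5,0.43,0.63]]' --rot '[[0,-0.19,0],[0,-0.19,0],[0,-0.19,0]]' --grip '[0,0,0]'

```text
t: 3.82
tcp_pos: [439.2, -184.9, 350.8]
eef_rot: [0.52, 0.552, 0.45, -0.471]
contact_force: [0.3, 1.2, 0.5]
gripper_width: 91.6
gripper_force: 0.0
```

play_rows --travel '[[-0.4,0.43,0.7],[-0.4,0.43,0.7],[-0.4,0.43,0.7]]' --rot '[[0,-0.19,0],[0,-0.19,0],[0,-0.19,0]]' --grip '[0,0,0]'

```text
t: 4.2
tcp_pos: [479.1, -119.7, 301.1]
eef_rot: [0.552, 0.585, 0.41, -0.43]
contact_force: [0.5, -0.2, 0.1]
gripper_width: 91.7
gripper_force: 0.0
```

play_rows --travel '[[-0.5,0.15,0.53],[-0.5,0.15,0.53],[-1,0.31,0.9],[-1,0.31,0.9]]' --rot '[[0,0,0],[0,0,0],[0,0,0],[0,0,0]]' --grip '[0,0,0,0]'

```text
t: 4.7
tcp_pos: [507.7, -61.4, 177.5]
eef_rot: [0.552, 0.584, 0.41, -0.432]
contact_force: [0.9, -0.3, 0.5]
gripper_width: 91.7
gripper_force: 0.0
```

play_rows --travel '[[-0.25,0.08,0.34],[-0.52,0.15,0.69],[-0.52,0.15,0.69],[-0.52,0.15,0.69]]' --rot '[[0,0,0],[0,0,0],[0,0,0],[0,0,0]]' --grip '[0,0,0,0]'

```text
t: 5.2
tcp_pos: [521.6, -11.4, 110.9]
eef_rot: [0.551, 0.586, 0.411, -0.428]
contact_force: [-0.2, 0.0, 0.4]
gripper_width: 92.4
gripper_force: 0.0
```

```bash
cat >> h.py <<'E'
def wrist():
    s=bot.read_state(); p=optics.camera_params("wrist"); im=optics.camera("wrist")
    T=np.eye(4);T[:3,:3]=R.from_quat(s["eef_rot"]).as_matrix();T[:3,3]=s["tcp_pos"]
    return im,p,np.linalg.inv(T@p["mount"]),s
E
python3 - <<'E'
from h import *
im,p,V,s=wrist(); print({k:np.round(s[k],3).tolist() for k in("t","joint_positions","tcp_pos","eef_rot","contact_force")})
r=models.regions_of("can","wrist")
for q in r: print(q["conf"],q["extent"])
o=fit("can",[(p,V,r[0]["region"].astype(np.float32))],np.array([514,120,.05])); print(o.x,o.fun)
m=mask("can",p,V,*o.x); c,_=cv2.findContours((m>.5).astype(np.uint8),0,2); v=im[:,:,::-1].copy(); cv2.drawContours(v,c,-1,(0,0,255),1); cv2.imwrite("pics/w1.png",v)
E
```

```text
{'t': 5.2, 'joint_positions': [-0.633, 0.933, 1.529, 0.846, 1.721, -1.066], 'tcp_pos': [521.588, -11.437, 110.942], 'eef_rot': [0.551, 0.586, 0.411, -0.428], 'contact_force': [-0.211, 0.002, 0.381]}
0.66 [273.7, 142.1, 366.0, 324.7]
[5.14220608e+02 1.22055349e+02 6.19752190e-02] 0.03377777338027954
```

View pics/w1.png

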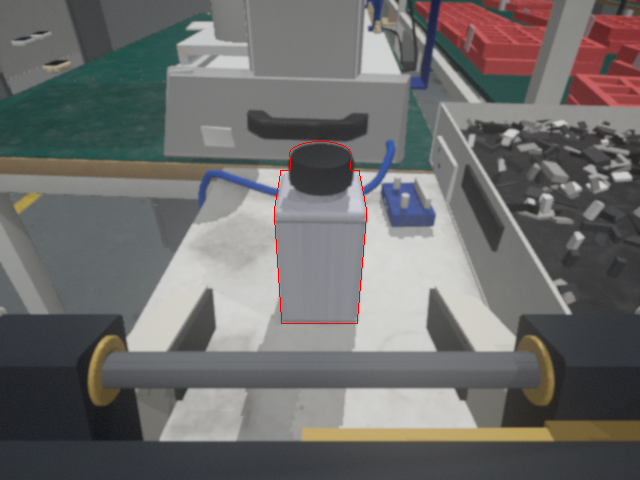

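The outline fits: the can spans pixels 275-366 by 142-324, and the fingers straddle it. The can is at (514, 121) with yaw 0.06.

```bash
python3 - <<'E'
from plan import *
from bench import bot
s=bot.read_state(); p,A=s["tcp_pos"],R.from_quat(s["eef_rot"])
G=tgt_R(.06,.3); z=G.as_matrix()[:,2]; g=np.array([514.2,121,66]); print(z)
p,A=calls(p,A,g-z*60,G); print(p)
p,A=calls(p,A,g,G); print(p)
E
```

```text
[-0.0572858   0.9536174  -0.29552021]
travel [-0.035, -0.001, 0.797] rot [0.011, 0.001, 0.009] minrows 2
[517.64808834  63.7525994   83.69985833]
travel [0.0, 0.0, 0.6] rot [-0.0, -0.0, 0.0] minrows 1
[514.19984765 120.97194209  65.97822021]
```

play_rows --travel '[[-0.03,0,0.4],[-0.04,0,0.8],[-0.04,0,0.8]]' --rot '[[0.01,0,0.01],[0.01,0,0.01],[0.01,0,0.01]]' --grip '[0,0,0]'

```text
t: 5.68
tcp_pos: [516.2, 67.1, 82.1]
eef_rot: [0.551, 0.585, 0.406, -0.434]
contact_force: [0.1, 0.2, 0.2]
gripper_width: 91.5
gripper_force: 0.0
```

play_rows --travel '[[0,0,0.2],[0,0,0.4],[0,0,0.6],[0,0,0.6],[0,0,0.6]]' --rot '[[0,0,0],[0,0,0],[0,0,0],[0,0,0],[0,0,0]]' --grip '[0,0,0,0,0]'

```text
t: 6.3
tcp_pos: [513.4, 123.0, 63.7]
eef_rot: [0.552, 0.585, 0.406, -0.433]
contact_force: [-0.0, 0.1, -0.1]
gripper_width: 91.9
gripper_force: 0.0
```

play_rows --travel '[[0,0,0],[0,0,0],[0,0,0],[0,0,0],[0,0,0],[0,0,0],[0,0,0],[0,0,0]]' --rot '[[0,0,0],[0,0,0],[0,0,0],[0,0,0],[0,0,0],[0,0,0],[0,0,0],[0,0,0]]' --grip '[0.1,0.2,0.3,0.35,0.4,0.5,0.6,0.7]'

```text
t: 7.3
tcp_pos: [513.5, 123.0, 63.8]
eef_rot: [0.552, 0.585, 0.406, -0.433]
contact_force: [2.2, -0.9, 1.2]
gripper_width: 57.5
gripper_force: 29.9
```

```bash
python3 - <<'E'
from h import *
from plan import *
im,p,V,s=wrist(); print({k:np.round(s[k],3).tolist() for k in("t","tcp_pos","contact_force","moment","gripper_width","gripper_force")})
cv2.imwrite("pics/w2.png",im[:,:,::-1])
p,A=s["tcp_pos"],R.from_quat(s["eef_rot"]); print(A.as_matrix().round(3))
p,A=calls(p,A,[514,121,100],A)
p,A=calls(p,A,[500,20,330],A); print(p)
yaw=.06
W=R.from_rotvec(np.array([-np.sin(yaw),np.cos(yaw),0])*np.pi)
# chunks: rotation about fixed world axis
rv=A.inv().apply(np.array([-np.sin(yaw),np.cos(yaw),0])*np.pi)/np.radians(45); print("total rot",rv)
E
```

```text
{'t': 7.3, 'tcp_pos': [513.505, 122.982, 63.816], 'contact_force': [2.179, -0.873, 1.231], 'moment': [-0.355, -0.299, -0.379], 'gripper_width': 57.534, 'gripper_force': 29.915}
[[-0.015  0.998 -0.059]
 [ 0.294  0.06   0.954]
 [ 0.956 -0.003 -0.294]]
travel [0.34, 0.003, -0.126] rot [0.0, 0.0, 0.0] minrows 1
travel [0.634, -0.069, -0.544] rot [0.0, 0.0, 0.0] minrows 2
travel [0.634, -0.069, -0.544] rot [0.0, 0.0, 0.0] minrows 2
travel [0.635, -0.07, -0.544] rot [0.0, 0.0, 0.0] minrows 2
[499.99457941  20.02515615 329.99942404]
total rot [1.17794277e+00 1.94816697e-03 3.82262306e+00]
```

View pics/w2.png

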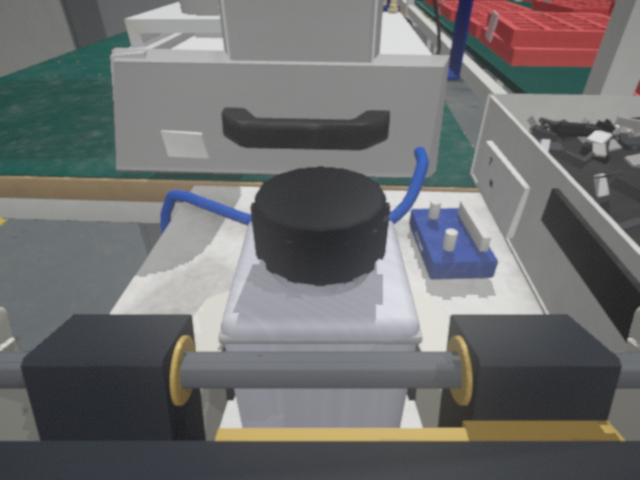

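The picture shows the can gripped square, with its cap at about (320,222) between the fingers. I'll lift it and turn it over.

play_rows --travel '[[0.05,0,-0.02],[0.15,0,-0.05],[0.25,0,-0.08],[0.34,0,-0.13]]' --rot '[[0,0,0],[0,0,0],[0,0,0],[0,0,0]]' --grip '[0.7,0.7,0.7,0.7]'

```text
t: 7.85
tcp_pos: [513.4, 120.7, 100.9]
eef_rot: [0.552, 0.585, 0.406, -0.434]
contact_force: [0.1, -1.0, -3.4]
gripper_width: 57.6
gripper_force: 29.9
```

play_rows --travel '[[0.25,-0.03,-0.2],[0.5,-0.05,-0.4],[0.75,-0.08,-0.65],[0.95,-0.1,-0.82]]' --rot '[[0,0,0],[0,0,0],[0,0,0],[0,0,0]]' --grip '[0.7,0.7,0.7,0.7]'

```text
t: 8.35
tcp_pos: [506.8, 69.0, 216.7]
eef_rot: [0.552, 0.586, 0.406, -0.433]
contact_force: [0.5, 0.5, -3.9]
gripper_width: 57.8
gripper_force: 29.9
```

play_rows --travel '[[0.25,-0.03,-0.2],[0.5,-0.05,-0.4],[0.75,-0.08,-0.65],[0.95,-0.1,-0.82],[0.95,-0.1,-0.82]]' --rot '[[0,0,0],[0,0,0],[0,0,0],[0,0,0],[0,0,0]]' --grip '[0.7,0.7,0.7,0.7,0.7]'

```text
t: 8.98
tcp_pos: [500.3, 18.3, 331.3]
eef_rot: [0.552, 0.586, 0.406, -0.432]
contact_force: [1.0, -0.7, -4.3]
gripper_width: 57.6
gripper_force: 29.9
```

play_rows --travel '[[0,0,0],[0,0,0],[0,0,0],[0,0,0],[0,0,0],[0,0,0],[0,0,0]]' --rot '[[0.03,0,0.1],[0.07,0,0.24],[0.12,0,0.4],[0.17,0,0.55],[0.22,0,0.7],[0.26,0,0.85],[0.294,0,0.956]]' --grip '[0.7,0.7,0.7,0.7,0.7,0.7,0.7]'

```text
t: 9.85
tcp_pos: [500.2, 19.6, 328.7]
eef_rot: [0.675, 0.383, 0.149, -0.612]
contact_force: [0.4, 0.5, -4.9]
gripper_width: 57.8
gripper_force: 29.9
```

play_rows --travel '[[0,0,0],[0,0,0],[0,0,0],[0,0,0],[0,0,0],[0,0,0],[0,0,0]]' --rot '[[0.05,0,0.15],[0.09,0,0.3],[0.14,0,0.45],[0.18,0,0.6],[0.22,0,0.73],[0.26,0,0.86],[0.294,0,0.956]]' --grip '[0.7,0.7,0.7,0.7,0.7,0.7,0.7]'

```text
t: 10.72
tcp_pos: [500.3, 19.6, 328.8]
eef_rot: [-0.695, -0.123, 0.13, 0.696]
contact_force: [-0.5, 0.8, -4.2]
gripper_width: 58.0
gripper_force: 29.9
```

```bash
python3 - <<'E'
from h import *
s=bot.read_state(); print({k:np.round(s[k],3).tolist() for k in("t","joint_positions","tcp_pos","contact_force","moment","gripper_width","gripper_force")}); print(R.from_quat(s["eef_rot"]).as_matrix().round(3))
E
```

```text
{'t': 10.725, 'joint_positions': [-0.524, 0.802, 1.348, 0.985, 2.277, 0.78], 'tcp_pos': [500.295, 19.581, 328.807], 'contact_force': [-0.521, 0.842, -4.162], 'moment': [-1.136, -0.468, -0.027], 'gripper_width': 58.017, 'gripper_force': 29.913}
[[ 0.936 -0.009 -0.352]
 [ 0.352 -0.     0.936]
 [-0.009 -1.     0.003]]
```

play_rows --travel '[[0,0,0],[0,0,0],[0,0,0],[0,0,0],[0,0,0],[0,0,0],[0,0,0]]' --rot '[[0.05,0,0.15],[0.09,0,0.3],[0.14,0,0.45],[0.18,0,0.6],[0.22,0,0.73],[0.26,0,0.86],[0.294,0,0.956]]' --grip '[0.7,0.7,0.7,0.7,0.7,0.7,0.7]'

```text
t: 11.6
tcp_pos: [500.3, 19.6, 328.9]
eef_rot: [-0.609, 0.155, 0.388, 0.674]
contact_force: [-0.3, -0.0, -4.6]
gripper_width: 58.2
gripper_force: 29.9
```

play_rows --travel '[[0,0,0],[0,0,0],[0,0,0],[0,0,0],[0,0,0],[0,0,0],[0,0,0],[0,0,0]]' --rot '[[0.05,0,0.15],[0.09,0,0.3],[0.14,0,0.45],[0.18,0,0.6],[0.22,0,0.73],[0.26,0,0.86],[0.294,0,0.956],[0.294,0,0.956]]' --grip '[0.7,0.7,0.7,0.7,0.7,0.7,0.7,0.7]'

```text
t: 12.6
tcp_pos: [500.3, 19.4, 329.3]
eef_rot: [-0.431, 0.409, 0.587, 0.55]
contact_force: [0.1, -0.0, -4.0]
gripper_width: 58.0
gripper_force: 29.9
```

```bash
python3 - <<'E'
from h import *
s=bot.read_state(); print({k:np.round(s[k],3).tolist() for k in("t","joint_positions","tcp_pos")}); A=R.from_quat(s["eef_rot"]); print(A.as_matrix().round(3))
# can axis in tool frame at the grasp
G=np.array([[-0.015,.998,-.059],[.294,.06,.954],[.956,-.003,-.294]]); c=G.T@[0,0,1.]
print("can axis now",A.apply(c).round(4))
yaw=.06
# correction (tool frame rotvec /45deg) to point can axis down
w=np.cross(A.apply(c),[0,0,-1]); print("corr",A.inv().apply(w)/np.radians(45))
im=np.hstack([optics.camera(n)[y:y+300,x:x+390] for n,x,y in(("side",120,80),("wrist",120,180))]); cv2.imwrite("pics/inv.png",im[:,:,::-1])
E
```

```text
{'t': 12.6, 'joint_positions': [-0.609, 0.83, 1.627, 1.221, 2.217, 2.247], 'tcp_pos': [500.257, 19.369, 329.307]}
[[-0.023 -0.998 -0.056]
 [ 0.293 -0.061  0.954]
 [-0.956  0.006  0.294]]
can axis now [-2.5000e-03  1.0000e-04 -1.0002e+00]
corr [-0.00093787  0.0003649  -0.0030534 ]
```

View pics/inv.png

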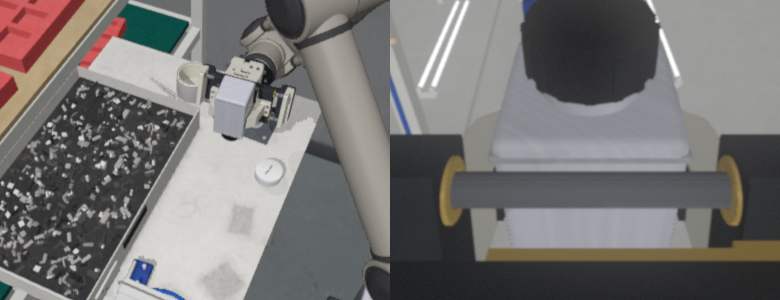

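The side view shows the can held inverted, cap down at crop (230,135). The wrist view shows the cap still at about (320,225), so it hasn't slipped. I'll hold for 2.75 s and then turn it back.

play_rows --travel '[[0,0,0],[0,0,0],[0,0,0],[0,0,0],[0,0,0],[0,0,0],[0,0,0],[0,0,0]]' --rot '[[0,0,0],[0,0,0],[0,0,0],[0,0,0],[0,0,0],[0,0,0],[0,0,0],[0,0,0]]' --grip '[0.7,0.7,0.7,0.7,0.7,0.7,0.7,0.7]'

```text
t: 13.7
tcp_pos: [500.5, 18.9, 330.0]
eef_rot: [-0.432, 0.408, 0.587, 0.55]
contact_force: [-0.2, -0.6, -3.9]
gripper_width: 57.9
gripper_force: 29.9
```

play_rows --travel '[[0,0,0],[0,0,0],[0,0,0],[0,0,0],[0,0,0],[0,0,0],[0,0,0],[0,0,0]]' --rot '[[0,0,0],[0,0,0],[0,0,0],[0,0,0],[0,0,0],[0,0,0],[0,0,0],[0,0,0]]' --grip '[0.7,0.7,0.7,0.7,0.7,0.7,0.7,0.7]'

```text
t: 14.7
tcp_pos: [500.5, 18.9, 330.0]
eef_rot: [-0.432, 0.408, 0.587, 0.55]
contact_force: [-0.2, -0.1, -3.5]
gripper_width: 58.0
gripper_force: 29.9
```

play_rows --travel '[[0,0,0],[0,0,0],[0,0,0],[0,0,0],[0,0,0],[0,0,0]]' --rot '[[0,0,0],[0,0,0],[0,0,0],[0,0,0],[0,0,0],[0,0,0]]' --grip '[0.7,0.7,0.7,0.7,0.7,0.7]'

```text
t: 15.45
tcp_pos: [500.5, 18.9, 330.0]
eef_rot: [-0.432, 0.408, 0.587, 0.55]
contact_force: [-0.3, 0.2, -5.3]
gripper_width: 57.9
gripper_force: 29.9
```

play_rows --travel '[[0,0,0],[0,0,0],[0,0,0],[0,0,0],[0,0,0],[0,0,0],[0,0,0]]' --rot '[[-0.03,0,-0.1],[-0.07,0,-0.24],[-0.12,0,-0.4],[-0.17,0,-0.55],[-0.22,0,-0.7],[-0.26,0,-0.85],[-0.294,0,-0.956]]' --grip '[0.7,0.7,0.7,0.7,0.7,0.7,0.7]'

```text
t: 16.32
tcp_pos: [500.5, 18.9, 329.9]
eef_rot: [-0.611, 0.152, 0.386, 0.675]
contact_force: [0.0, -0.3, -3.7]
gripper_width: 57.9
gripper_force: 29.9
```

play_rows --travel '[[0,0,0],[0,0,0],[0,0,0],[0,0,0],[0,0,0],[0,0,0],[0,0,0]]' --rot '[[-0.05,0,-0.15],[-0.09,0,-0.3],[-0.14,0,-0.45],[-0.18,0,-0.6],[-0.22,0,-0.73],[-0.26,0,-0.86],[-0.294,0,-0.956]]' --grip '[0.7,0.7,0.7,0.7,0.7,0.7,0.7]'

```text
t: 17.2
tcp_pos: [500.4, 18.9, 330.0]
eef_rot: [0.696, 0.126, -0.127, -0.696]
contact_force: [-0.3, -0.1, -4.3]
gripper_width: 58.0
gripper_force: 29.9
```

play_rows --travel '[[0,0,0],[0,0,0],[0,0,0],[0,0,0],[0,0,0],[0,0,0],[0,0,0]]' --rot '[[-0.05,0,-0.15],[-0.09,0,-0.3],[-0.14,0,-0.45],[-0.18,0,-0.6],[-0.22,0,-0.73],[-0.26,0,-0.86],[-0.294,0,-0.956]]' --grip '[0.7,0.7,0.7,0.7,0.7,0.7,0.7]'

```text
t: 18.08
tcp_pos: [500.3, 18.9, 330.0]
eef_rot: [0.675, 0.385, 0.151, -0.611]
contact_force: [-0.1, -1.1, -4.4]
gripper_width: 57.8
gripper_force: 29.9
```

play_rows --travel '[[0,0,0],[0,0,0],[0,0,0],[0,0,0],[0,0,0],[0,0,0],[0,0,0],[0,0,0]]' --rot '[[-0.05,0,-0.15],[-0.09,0,-0.3],[-0.14,0,-0.45],[-0.18,0,-0.6],[-0.22,0,-0.73],[-0.26,0,-0.86],[-0.294,0,-0.956],[-0.294,0,-0.956]]' --grip '[0.7,0.7,0.7,0.7,0.7,0.7,0.7,0.7]'

```text
t: 19.08
tcp_pos: [500.1, 18.9, 330.1]
eef_rot: [0.552, 0.585, 0.406, -0.434]
contact_force: [0.1, -0.4, -4.3]
gripper_width: 58.1
gripper_force: 29.9
```

```bash
python3 - <<'E'
from h import *
from plan import *
s=bot.read_state(); print({k:np.round(s[k],3).tolist() for k in("t","joint_positions","tcp_pos","contact_force","gripper_width")}); A=R.from_quat(s["eef_rot"]); print(A.as_matrix().round(3))
# stand path
q=s["joint_positions"]; yaw0=.06
for yaw in(.06,-.3,-.6):
    for pt in ([500,-150,300],[519,-236,200],[519,-236,125]):
        x,c=ik(np.array(pt,float),tgt_R(yaw,.3),q); print(yaw,pt,x.round(2),round(c,4),fk(x,PK)[2][2].round(0))
for n in ["top","side"]:
    p=optics.camera_params(n); im=optics.camera(n); r=models.regions_of("stand",n); print(n,len(r))
E
```

```text
{'t': 19.075, 'joint_positions': [-0.609, 0.57, 1.526, 0.935, 1.947, -0.75], 'tcp_pos': [500.086, 18.897, 330.083], 'contact_force': [0.127, -0.399, -4.305], 'gripper_width': 58.137}
[[-0.013  0.998 -0.059]
 [ 0.294  0.061  0.954]
 [ 0.956 -0.005 -0.294]]
0.06 [500, -150, 300] [-0.81  0.76  1.25  0.82  2.14 -0.81] 0.0 [ 517. -437.  389.]
0.06 [519, -236, 200] [-0.88  1.    1.03  0.75  2.17 -0.87] 0.0 [ 536. -523.  289.]
0.06 [519, -236, 125] [-0.88  1.09  1.04  0.71  2.09 -0.96] 0.0 [ 536. -523.  214.]
-0.3 [500, -150, 300] [-0.93  0.62  1.52  0.95  1.89 -0.77] 0.0 [ 415. -425.  389.]
-0.3 [519, -236, 200] [-0.98  0.87  1.33  0.9   1.89 -0.85] 0.0 [ 434. -511.  289.]
-0.3 [519, -236, 125] [-0.98  0.98  1.34  0.87  1.81 -0.94] 0.0 [ 434. -511.  214.]
-0.6 [500, -150, 300] [-1.    0.5   1.75  1.08  1.67 -0.78] 0.0 [ 338. -387.  389.]
-0.6 [519, -236, 200] [-1.05  0.76  1.58  1.04  1.66 -0.87] 0.0 [ 357. -473.  289.]
-0.6 [519, -236, 125] [-1.05  0.89  1.6   1.03  1.59 -0.99] 0.0 [ 357. -473.  214.]
top 1
side 1
```

```bash
python3 - <<'E'
from h import *
from plan import *
s=bot.read_state(); A=R.from_quat(s["eef_rot"]); 
p,A2=calls(s["tcp_pos"],A,[518.3,-234.5,200],A,n=4); print(p)
E
```

```text
travel [-0.497, 0.007, -0.511] rot [0.0, 0.0, 0.0] minrows 2
travel [-0.497, 0.007, -0.511] rot [0.0, 0.0, 0.0] minrows 2
travel [-0.498, 0.007, -0.512] rot [0.0, 0.0, 0.0] minrows 2
travel [-0.497, 0.008, -0.511] rot [0.0, 0.0, 0.0] minrows 2
[ 518.30799959 -234.46596342  200.00487272]
```

play_rows --travel '[[-0.15,0,-0.15],[-0.35,0,-0.35],[-0.55,0.01,-0.57],[-0.77,0.01,-0.79],[-0.99,0.01,-1]]' --rot '[[0,0,0],[0,0,0],[0,0,0],[0,0,0],[0,0,0]]' --grip '[0.7,0.7,0.7,0.7,0.7]'

```text
t: 19.9
tcp_pos: [508.9, -107.5, 263.5]
eef_rot: [0.552, 0.585, 0.406, -0.434]
contact_force: [0.9, -0.5, -3.4]
gripper_width: 58.0
gripper_force: 29.9
```

play_rows --travel '[[-0.2,0,-0.2],[-0.4,0,-0.4],[-0.6,0.01,-0.6],[-0.8,0.01,-0.8],[-0.9,0.02,-0.93],[-0.99,0.02,-1],[-0.99,0.02,-1],[-0.99,0.02,-1]]' --rot '[[0,0,0],[0,0,0],[0,0,0],[0,0,0],[0,0,0],[0,0,0],[0,0,0],[0,0,0]]' --grip '[0.7,0.7,0.7,0.7,0.7,0.7,0.7,0.7]'

```text
t: 20.9
tcp_pos: [518.2, -229.6, 199.7]
eef_rot: [0.552, 0.585, 0.406, -0.434]
contact_force: [0.4, 0.8, -4.5]
gripper_width: 57.8
gripper_force: 29.9
```

```bash
python3 - <<'E'
from h import *
s=bot.read_state(); print({k:np.round(s[k],3).tolist() for k in("t","tcp_pos","contact_force","gripper_width")}); A=R.from_quat(s["eef_rot"]); print(A.as_matrix().round(3))
zc=s["tcp_pos"][2]-63.8
ims=[]
for n in ["top","side"]:
    p=optics.camera_params(n); im=optics.camera(n)
    for r in models.regions_of("can",n)[:1]: print(n,r["conf"],r["extent"])
    c=proj(p,p["view"],[[519,-236,zc+126],[519,-236,60]])
    print(n,c.round(1)); u,v=c.mean(0).astype(int)
    ims.append(cv2.resize(im[v-50:v+50,u-50:u+50],(400,400),interpolation=cv2.INTER_CUBIC)); print("crop origin",u-50,v-50)
cv2.imwrite("pics/ab.png",np.hstack(ims)[:,:,::-1])
E
```

```text
{'t': 20.9, 'tcp_pos': [518.211, -229.577, 199.743], 'contact_force': [0.403, 0.784, -4.481], 'gripper_width': 57.85}
[[-0.015  0.998 -0.06 ]
 [ 0.294  0.061  0.954]
 [ 0.956 -0.004 -0.294]]
top 0.77 [432.2, 244.8, 489.7, 283.0]
top [[476.7 259.9]
 [444.3 268.3]]
crop origin 410 214
side 0.85 [365.0, 122.9, 399.2, 181.0]
side [[386.2 129.5]
 [377.6 189.7]]
crop origin 331 109
```

View pics/ab.png

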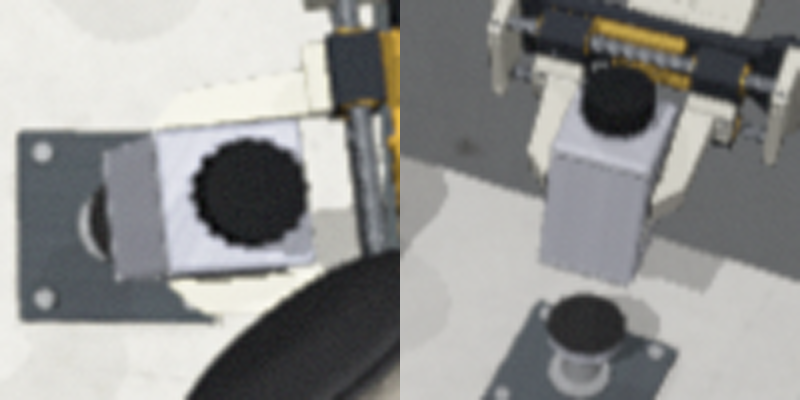

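The left panel (top camera) shows the cap at crop (251,192). The right panel (side camera) shows the stand's top face at crop (586,322), clear below the can. I'll compare the cap and the stand top against the model in the same camera.

```bash
cat > rel.py <<'E'
from h import *
def cen(P,p,V,d):
    m=np.zeros((1920,2560),np.uint8); cv2.fillConvexPoly(m,cv2.convexHull(np.round((proj(p,V,P+d)+.5)*4).astype(np.int32)),1)
    M=cv2.moments(m,True); return np.array([M["m10"]/M["m00"],M["m01"]/M["m00"]])/4-.5
def dark(im,c,th=60,w=25):
    u,v=np.round(c).astype(int); g=(im[v-w:v+w,u-w:u+w].max(2)<th).astype(np.uint8)
    n,l,st,ce=cv2.connectedComponentsWithStats(g); k=l[w,w] or 1+np.argmax(st[1:,4]); return ce[k]+[u-w,v-w],st[k,4]
E
python3 - <<'E'
from rel import *
s=bot.read_state(); t=s["tcp_pos"]; zc=t[2]-63.8
cap=np.r_[circ(20,106),circ(20,126)]; top=circ(25,60)
can0=np.array([t[0]+.7,t[1]-1.8,zc]); st0=np.array([519,-236.2,0])
for n in ["top","side"]:
    p=optics.camera_params(n);V=p["view"]; im=optics.camera(n); 
    im0=cv2.imread(f"pics/{n}1.png")[:,:,::-1]
    for lab,P,d,I in(("cap",cap,can0,im),("top",top,st0,im0),("cap0",cap,np.array([514.2,121.2,0]),im0)):
        c=cen(P,p,V,d); o,a=dark(I,c)
        J=np.c_[cen(P,p,V,d+[10,0,0])-c,cen(P,p,V,d+[0,10,0])-c]/10
        print(n,lab,"pred",c.round(1),"obs",o.round(1),"area",a,"dxy",np.linalg.solve(J,o-c).round(1))
E
```

```text
top cap pred [471.9 260.5] obs [472.1 261.7] area 547 dxy [-1.8 -0.2]
top top pred [444.4 268.3] obs [444.9 268.7] area 478 dxy [-0.6 -0.9]
top cap0 pred [257.9 272.1] obs [258.6 272.6] area 333 dxy [-1.  -1.4]
side cap pred [385.  134.1] obs [382.  130.6] area 348 dxy [ 9.9 -7.7]
side top pred [377.6 189.7] obs [377.3 189.9] area 197 dxy [0.5 0.9]
side cap0 pred [322.1 292.3] obs [322. 292.] area 280 dxy [ 0.5 -0.6]
```

```bash
python3 - <<'E'
from plan import *
from bench import bot
s=bot.read_state(); A=R.from_quat(s["eef_rot"]); t=s["tcp_pos"]; print(t)
calls(t,A,[519.3,-234.9,130],A,n=1); print(A.inv().apply([0,0,-1]))
E
```

```text
[ 518.28957754 -229.62428761  200.00504999]
travel [-0.685, 0.009, 0.155] rot [0.0, 0.0, 0.0] minrows 2
[-0.95554557  0.00312766  0.29482688]
```

play_rows --travel '[[-0.15,0.01,0.03],[-0.3,0.01,0.06],[-0.45,0.01,0.1],[-0.57,0.01,0.13],[-0.65,0.01,0.15],[-0.685,0.01,0.155],[-0.685,0.01,0.155],[-0.685,0.01,0.155]]' --rot '[[0,0,0],[0,0,0],[0,0,0],[0,0,0],[0,0,0],[0,0,0],[0,0,0],[0,0,0]]' --grip '[0.7,0.7,0.7,0.7,0.7,0.7,0.7,0.7]'

```text
t: 22.2
tcp_pos: [519.4, -235.3, 130.1]
eef_rot: [0.552, 0.586, 0.406, -0.433]
contact_force: [-0.2, -0.1, -4.1]
gripper_width: 58.2
gripper_force: 29.9
```

play_rows --travel '[[-0.01,0,0.003],[-0.02,0,0.006],[-0.03,0,0.009],[-0.04,0,0.012],[-0.04,0,0.012]]' --rot '[[0,0,0],[0,0,0],[0,0,0],[0,0,0],[0,0,0]]' --grip '[0.7,0.7,0.7,0.7,0.7]'

```text
t: 22.82
tcp_pos: [519.3, -235.2, 125.3]
eef_rot: [0.552, 0.585, 0.406, -0.434]
contact_force: [0.4, 0.0, -4.4]
gripper_width: 58.1
gripper_force: 29.9
```

play_rows --travel '[[-0.005,0,0.002],[-0.01,0,0.003],[-0.01,0,0.003]]' --rot '[[0,0,0],[0,0,0],[0,0,0]]' --grip '[0.7,0.7,0.7]'

```text
t: 23.2
tcp_pos: [519.3, -235.2, 124.4]
eef_rot: [0.552, 0.585, 0.406, -0.434]
contact_force: [-0.2, -0.5, -3.3]
gripper_width: 57.9
gripper_force: 29.9
```

play_rows --travel '[[-0.003,0,0.001],[-0.006,0,0.002],[-0.006,0,0.002]]' --rot '[[0,0,0],[0,0,0],[0,0,0]]' --grip '[0.7,0.7,0.7]'

```text
t: 23.58
tcp_pos: [519.3, -235.3, 123.8]
eef_rot: [0.552, 0.585, 0.406, -0.434]
contact_force: [-0.1, 0.2, -3.1]
gripper_width: 58.1
gripper_force: 29.9
```

play_rows --travel '[[-0.003,0,0.001],[-0.006,0,0.002],[-0.006,0,0.002],[-0.006,0,0.002]]' --rot '[[0,0,0],[0,0,0],[0,0,0],[0,0,0]]' --grip '[0.7,0.7,0.7,0.7]'

```text
t: 24.08
tcp_pos: [519.3, -235.3, 123.8]
eef_rot: [0.552, 0.585, 0.406, -0.434]
contact_force: [-1.1, -1.6, 2.8]
gripper_width: 57.9
gripper_force: 29.9
```

The can is resting on the stand, so I'll open the gripper slowly.

play_rows --travel '[[0,0,0],[0,0,0],[0,0,0],[0,0,0],[0,0,0],[0,0,0],[0,0,0],[0,0,0]]' --rot '[[0,0,0],[0,0,0],[0,0,0],[0,0,0],[0,0,0],[0,0,0],[0,0,0],[0,0,0]]' --grip '[0.36,0.34,0.32,0.28,0.22,0.15,0.05,0]'

```text
t: 25.08
tcp_pos: [519.3, -235.2, 123.1]
eef_rot: [0.552, 0.585, 0.406, -0.434]
contact_force: [-0.1, 0.5, 0.0]
gripper_width: 89.8
gripper_force: 0.0
```

```bash
python3 - <<'E'
from rel import *
im,p,V,s=wrist(); print({k:np.round(s[k],3).tolist() for k in("t","tcp_pos","contact_force","gripper_width","gripper_force")})
A=R.from_quat(s["eef_rot"]).as_matrix(); print(A.round(3))
cap=np.r_[circ(20,106),circ(20,126)]; d=np.array([519,-236.2,60])
out=[im]
pt=optics.camera_params("top"); it=optics.camera("top"); c=cen(cap,pt,pt["view"],d); o,a=dark(it,c); print("top",c,o,a)
ps=optics.camera_params("side"); i2=optics.camera("side"); u,v=378,170
cv2.imwrite("pics/rel.png",np.hstack([cv2.resize(im,(400,300)),cv2.resize(i2[v-45:v+45,u-60:u+60],(400,300))])[:,:,::-1])
E
```

```text
{'t': 25.075, 'tcp_pos': [519.278, -235.24, 123.13], 'contact_force': [-0.125, 0.546, 0.02], 'gripper_width': 89.812, 'gripper_force': 0.0}
[[-0.015  0.998 -0.059]
 [ 0.294  0.061  0.954]
 [ 0.956 -0.003 -0.294]]
top [461.17970065 264.00682255] [461.80787037 264.46064815] 432
```

View pics/rel.png

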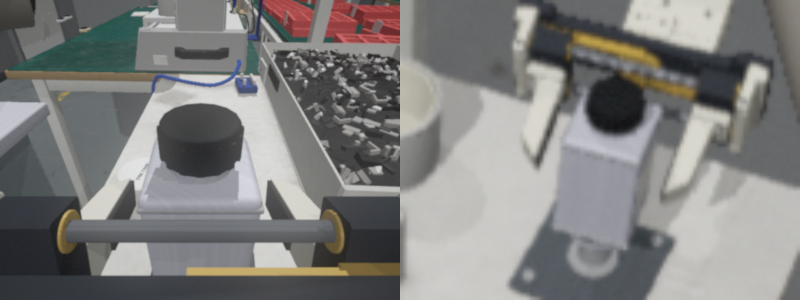

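Left panel (wrist camera): the can stands free between the open fingers. Right panel (side camera): it is upright and centred over the column at (595,250). I'll retract along the tool axis.

play_rows --travel '[[0,0,-0.1],[0,0,-0.2],[0,0,-0.35],[0,0,-0.5],[0,0,-0.65],[0,0,-0.8],[0,0,-0.95],[0,0,-0.95]]' --rot '[[0,0,0],[0,0,0],[0,0,0],[0,0,0],[0,0,0],[0,0,0],[0,0,0],[0,0,0]]' --grip '[0,0,0,0,0,0,0,0]'

```text
t: 26.22
tcp_pos: [524.6, -327.2, 151.1]
eef_rot: [0.552, 0.585, 0.406, -0.433]
contact_force: [-0.3, 0.5, -0.0]
gripper_width: 91.9
gripper_force: 0.0
```

```bash
python3 - <<'E'
from rel import *
im,p,V,s=wrist(); print({k:np.round(s[k],3).tolist() for k in("t","tcp_pos","contact_force","joint_positions")})
cap=np.r_[circ(20,106),circ(20,126)]; d=np.array([519,-236.2,60])
for n in("top","side"):
    q=optics.camera_params(n); i=optics.camera(n); c=cen(cap,q,q["view"],d); o,a=dark(i,c); J=np.c_[cen(cap,q,q["view"],d+[10,0,0])-c,cen(cap,q,q["view"],d+[0,10,0])-c]/10
    print(n,a,np.linalg.solve(J,o-c).round(1))
    for k,x in dict(tin=(435.8,-97.3),cup=(714.6,-277.8),nest=(598,262)).items():
        r=models.regions_of(k,n); print(k,r[0]["extent"] if r else None)
cv2.imwrite("pics/end.png",im[:,:,::-1])
E
```

```text
{'t': 26.225, 'tcp_pos': [524.622, -327.196, 151.053], 'contact_force': [-0.296, 0.535, -0.018], 'joint_positions': [-0.941, 1.199, 0.702, 0.761, 2.299, -0.816]}
top 433 [-0.8 -1. ]
tin [359.1, 296.4, 391.0, 327.3]
cup [430.1, 148.9, 484.9, 201.0]
nest [182.1, 222.4, 219.4, 247.7]
side 233 [ 0.9 -2.8]
tin [376.4, 238.1, 405.2, 268.7]
cup [296.2, 142.8, 331.6, 185.2]
nest [248.3, 339.5, 270.8, 363.8]
```

View pics/end.png

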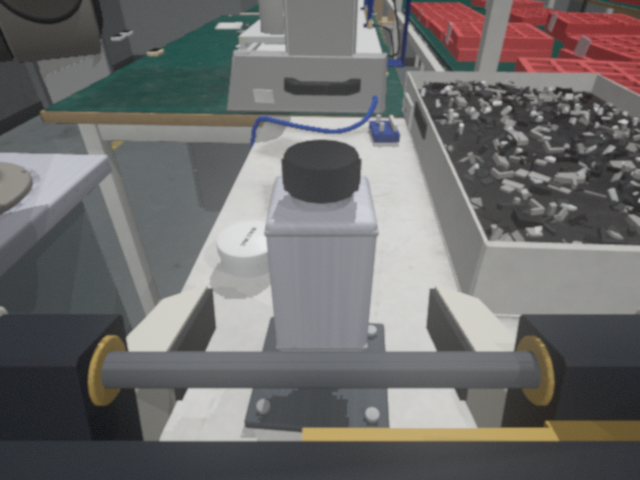

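The can stands upright on the stand at about (320,250), free of the gripper. The tin, cup and nest haven't moved.

```bash
python3 -c "
from bench import bot
print(bot.job_done())"
```

```text
the job is handed in; nothing more can be done
None
```

The can was turned fully upside down, held cap down for about 2.9 s and turned back. It now stands upright on the stand, within about 2 mm of centre by the cameras; the gripper is clear, the tin, cup and nest look unmoved, and the job is handed in at about 26 s (no verdict was shown).

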